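# Balance the centrifuge rotor

### The job

The six-place rotor on its loading stand is out of balance: its three kinds of tubes (flat-capped, narrow-necked, wide-capped, two of each) are mixed up, and none faces its twin. Rearrange them so that each tube stands straight across the rotor from its twin, with all six back in buckets at the end; a tube can be parked in a free hole of the green rack on the way. Lower each tube fully to the bottom rather than dropping it, and do not disturb the grey-capped tube in the rack or the glass bottle beside the rotor.

Things in the scene. Friction and masses are not known exactly. Their poses are not given: they have to be found in the camera images.
- flat_a: Centrifuge tube with a plain flat screw cap, one of two alike: 115 mm tall, 66 g, white barrel, blue cap 33 mm across, 100 to 115 mm above the origin. Round barrel 29 mm across, foot tapering over the lowest 13 mm to a flat 16 mm wide. Origin: centre of its underside, z up the tube. Stands in a bucket at the start.
- flat_b: Centrifuge tube with a plain flat screw cap, one of two alike: 115 mm tall, 66 g, white barrel, blue cap 33 mm across, 100 to 115 mm above the origin. Round barrel 29 mm across, foot tapering over the lowest 13 mm to a flat 16 mm wide. Origin: centre of its underside, z up the tube. Stands in a bucket at the start.
- narrow_a: Narrow-necked centrifuge bottle, one of two alike: 122 mm tall, 52 g, white, neck 18 mm across, small blue cap 22 mm across, 104 to 122 mm above the origin. Round barrel 29 mm across, foot tapering over the lowest 13 mm to a flat 16 mm wide. Origin: centre of its underside, z up the tube. Stands in a bucket at the start.
- narrow_b: Narrow-necked centrifuge bottle, one of two alike: 122 mm tall, 52 g, white, neck 18 mm across, small blue cap 22 mm across, 104 to 122 mm above the origin. Round barrel 29 mm across, foot tapering over the lowest 13 mm to a flat 16 mm wide. Origin: centre of its underside, z up the tube. Stands in a bucket at the start.
- wide_a: Wide-mouth centrifuge tube, one of two alike: 104 mm tall, 56 g, white barrel, broad blue cap 50 mm across, 86 to 104 mm above the origin. Round barrel 29 mm across, foot tapering over the lowest 13 mm to a flat 16 mm wide. Origin: centre of its underside, z up the tube. Stands in a bucket at the start.
- wide_b: Wide-mouth centrifuge tube, one of two alike: 104 mm tall, 56 g, white barrel, broad blue cap 50 mm across, 86 to 104 mm above the origin. Round barrel 29 mm across, foot tapering over the lowest 13 mm to a flat 16 mm wide. Origin: centre of its underside, z up the tube. Stands in a bucket at the start.
- rotor: Six-place swing-out rotor on a low stand, fixed, does not turn. Origin: on its axis, at bench height. Six upright steel buckets, centres 95 mm from the axis at 0, 60, 120, 180, 240, 300 deg from its x axis towards y. Bucket: inner floor 23 mm above the bench, bore 37 mm, rim flared to 55 mm at 86 mm height. Hub nut top 99 mm. At the start each bucket holds a tube.
- rack: Green tube rack, fixed, 188 (its x) x 60 x 60 mm high. Origin: centre of its underside. Four square holes 36 mm wide in a row at x = -66, -22, 22, 66 mm, y = 0; inner floor 6 mm above the bench. The hole at x = 66 mm holds the grey-capped tube, the others are free.
- rack_tube: Bystander: white tube 29 mm across, 97 mm tall, with a grey push-in cap, standing in the rack's hole at x = 66 mm. Origin: centre of its underside.
- septum_bottle: Bystander: small glass bottle 56 mm across, 105 mm tall, with a paper label and a metal cap, standing loose on the bench beside the rotor. Origin: centre of its underside.

How it is judged:
At the end, for the whole second after the job is handed in: All six tubes stand in the rotor's buckets, each straight across from its twin (twins more than 180 mm apart, each 85 to 105 mm from the rotor's axis), fully down (within 8 mm of the bucket's floor), upright (within 0.15 rad) and at rest (horizontal distance between flat_a and flat_b above 0.18 m and horizontal distance between flat_a and rotor between 0.085 and 0.105 m and z of each of flat_a, flat_b, narrow_a, narrow_b, wide_a, wide_b in the frame of rotor below 0.031 m and angle between each of flat_a, flat_b, narrow_a, narrow_b, wide_a, wide_b's own z axis and vertical below 0.15 rad and linear speed of each of flat_a, flat_b, narrow_a, narrow_b, wide_a, wide_b below 0.02 m/s and horizontal distance between flat_b and rotor between 0.085 and 0.105 m and horizontal distance between narrow_a and narrow_b above 0.18 m and horizontal distance between narrow_a and rotor between 0.085 and 0.105 m and horizontal distance between narrow_b and rotor between 0.085 and 0.105 m and horizontal distance between wide_a and wide_b above 0.18 m and horizontal distance between wide_a and rotor between 0.085 and 0.105 m and horizontal distance between wide_b and rotor between 0.085 and 0.105 m); the robot touches nothing.
It fails at once if a tube is dropped: it falls faster than 0.7 m/s (about 25 mm of free fall) with no finger on it ((linear speed of flat_a above 0.7 m/s and contact force between the fingers and flat_a below 0.05 N) or (linear speed of narrow_b above 0.7 m/s and contact force between the fingers and narrow_b below 0.05 N) or (linear speed of wide_a above 0.7 m/s and contact force between the fingers and wide_a below 0.05 N) or (linear speed of narrow_a above 0.7 m/s and contact force between the fingers and narrow_a below 0.05 N) or (linear speed of wide_b above 0.7 m/s and contact force between the fingers and wide_b below 0.05 N) or (linear speed of flat_b above 0.7 m/s and contact force between the fingers and flat_b below 0.05 N)).
It fails at once if the grey-capped tube in the rack or the glass bottle is shifted by more than 20 mm (distance of any of rack_tube, septum_bottle from where it was at the start of the episode above 0.02 m).
It also fails if it takes over 99 s, if anything falls off the work surface, if the arm or the gripper's body presses on something with over 40 N, if the wrist force passes 120 N, or if a joint passes its speed limit or range.

### The arm

A 6-joint arm with a two-finger parallel gripper is mounted at the origin on the work surface. World frame = base frame: x ahead of the robot, y to its left, z up, the work surface at z = 0. Lengths are in m, angles in rad, forces in N, time in s.
With the tool pointing down it reaches from about 0.325 to 0.775 m from the base axis. Payload 5.5 kg.
Tool frame: the origin (TCP) lies at the very end of the fingers, on their centre line; the grasp point (between the pads) lies 19 mm behind it; z points along the fingers, y is the line along which they close (so a half turn about z gives the same grasp; the last joint's range is limited). The gripper opens to 88 mm and grips with 3 to 60 N. Pads are 20 mm wide; open, the fingers measure 115 mm over their backs; the gripper's body (75 mm by 178 mm) begins 61 mm behind the grasp point.
Start: joints at [1.186, 0.091, 1.231, -0, 1.82, -0.057], TCP at [0.193, 0.568, 0.223] pointing down, gripper open.
Joint ranges: [-2.87, 2.87], [-0.86, 2.18], [0.17, 2.46], [-1.51, 4.65], [0.06, 2.69], [-2.65, 2.65]. Speed limits (rad/s): [2.57, 2.57, 3.01, 3.14, 3.14, 3.14].

### API

Orientations are given as a rotation vector (axis times angle).
In Python, from workcell import manip, vision, ticket gives the robot as it stands (manip), with the cameras (vision) and the job (ticket).
- The arm moves only by the tool drive_effector, called after "Request:" by a JSON object that holds its "method" and its "body", one argument or row to a line. Schema: {"type":"object","properties":{"steps":{"type":"array","items":{"type":"object","properties":{"jaw":{"type":"number"},"d":{"type":"array","items":{"type":"number"},"minItems":3,"maxItems":3},"twist":{"type":"number"}},"additionalProperties":false,"required":["jaw"]},"minItems":1,"maxItems":12},"squeeze":{"type":"number"},"only":{"type":"string"},"quiet":{"type":"boolean"},"lines":{"type":"string"}},"required":["steps"],"additionalProperties":false}. steps is a list of rows, 1 to 12 of them, each an object with the fields jaw (the finger opening in m), d (a list: dx, dy, dz in shares of the most that a row can go, 1 being 62.5 mm), twist (a turn about the tool's z in a scale on which 1.0 is 2 pi rad); a field left out counts as zero (the opening has to be given); each row shifts and turns the commanded pose from where the row before left it, along the tool's axes as they then stand; what a row does not reach is not made up. A row lasts 1/8 s, in which the tool goes at most 0.0625 m and 0.188 rad, less where a joint would pass 70% of its speed; a pose out of reach is approached as far as the arm can. The fingers move at their own pace and stop on an object; squeeze is the grip in N (left out, the last holds). Time passes only in rows, so rows that do not move let the fingers close. The tool returns the time, the measured TCP pose, the force, the opening and the grip force at its end. only (a regular expression) keeps the lines of the reply that match it, lines (a string "A,B") keeps lines A to B, and quiet returns only ok. No shift or turn number may pass 1 either way. Input that does not fit is refused with a message, and nothing moves.
- manip.state(): the state, without advancing time (a new reading comes with each control period).
- vision.camera(name): name is "scene" or "top"; returns a dict with "pixels" (420x560x3 uint8, blue, green, red), "vfov" (degrees; the focal length in pixels is half the picture's height over the tangent of half this angle, whatever the lens; pixels are square), "cx", "cy" (the principal point, pixels), "dist" ([k1, k2, p1, p2, k3] as OpenCV has them; the pictures are not rectified), "extrinsics" (4x4, takes a point from camera to world coordinates). Camera axes: x right, y down, z forward; pixel columns grow to the right and rows downward; lengths in m; the calibration is good to about 2 mm. A picture is of the moment at which its call begins. There is no depth.
- ticket.job_done(): hands the job in; it is judged then, once.
The state is a dict: "t": time; "joint_pos": joint angles; "qvel": joint speeds; "joint_torque": joint torques, N m; "eef_pos": TCP position; "tcp_rot": TCP orientation; "ft_force": force on the tool from outside, world axes, zero at the start; "wrist_torque": the same for the moment, N m; "grip_width": finger opening in m; "grip_force": force on a finger pad.
Only numpy, scipy, OpenCV 4.12 (cv2) and the standard library are available. Lean on these libraries where they do the work, as an engineer would, in place of code of your own. Each camera call takes 0.05 s, during which the arm holds its last target. There are 200 camera calls.

## Working session

There is one attempt and no reset: what is moved stays moved. The work goes in short steps, Python scripts to look and compute and a tool call to move; the robot and the scene stay as the last step left them, time stands still between calls to the robot, and variables do not carry over. Pictures are saved under pics/ and viewed, at most 14 in all, crops included, and the job is handed in when it is done.

```bash
ls; mkdir -p pics
```

Run:
```python
from workcell import manip, vision, ticket
import cv2
for n in("scene","top"):
    c=vision.camera(n); cv2.imwrite(f"pics/{n}0.png",c["pixels"]); print(n,c["vfov"],c["cx"],c["cy"],c["dist"],c["extrinsics"])
print(manip.state())
```

```text
pics
workcell.py
scene 53.80631512684083 280.75047721582524 204.20516031853342 [-0.12817855  0.          0.          0.          0.        ] [[ 0.03711678  0.67638871 -0.73560904  1.18507623]
 [ 0.99926044 -0.0177217   0.03412488 -0.03448007]
 [ 0.01004544 -0.73633162 -0.67654625  0.62283063]
 [ 0.          0.          0.          1.        ]]
top 48.79143718778481 272.8146496528972 208.85199204715445 [0.00382065 0.         0.         0.         0.        ] [[-0.01160772 -0.98863385  0.14989452  0.45375072]
 [-0.99986913  0.01316516  0.00940205  0.00352323]
 [-0.01126857 -0.14976577 -0.98865729  0.89859344]
 [ 0.          0.          0.          1.        ]]
{'t': 0.1, 'joint_pos': array([ 1.18629097e+00,  9.17850579e-02,  1.23173114e+00,  3.86831694e-05,
        1.81978238e+00, -5.66875119e-02]), 'qvel': array([ 0.00090344, -0.00180284, -0.00223888, -0.0004669 ,  0.00046241,
       -0.00032279]), 'joint_torque': array([ 2.73365644e-03, -4.47856593e+01, -4.07569706e+01,  7.00824196e-02,
        2.84627621e-02, -6.87974443e-05]), 'eef_pos': array([0.19307488, 0.56782209, 0.22163843]), 'tcp_rot': array([-5.12550661e-01, -3.09908283e+00,  2.60148840e-03]), 'ft_force': array([ 0.01276324, -0.63540837, -0.09756064]), 'wrist_torque': array([-0.00180491,  0.00548796, -0.0348207 ]), 'grip_force': 0.0, 'grip_width': 0.08763115701009759}
```

View pics/scene0.png

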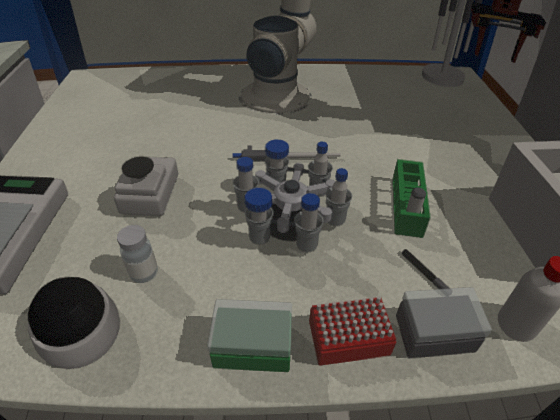

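View pics/top0.png

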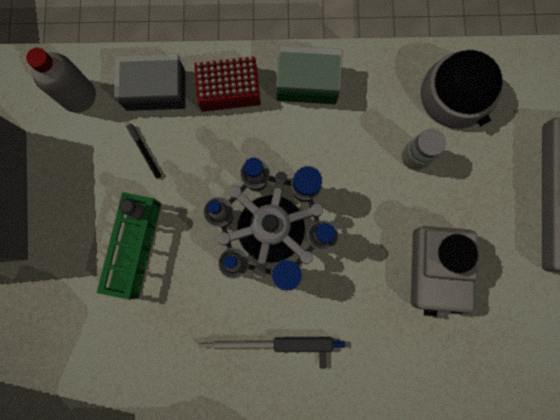

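The scene shows the order around the rotor. In top pixels: flat (254,168), wide (307,183), flat (324,235), wide (287,275), narrow (232,263), narrow (217,210). The rack is at about (128,245), with its grey tube at the far end (131,205), and the bottle is at (428,148). A 3-cycle of the flat, wide and narrow tubes at (324,235), (287,275) and (232,263) fixes the pairing in 4 moves. I'll enlarge the crops to measure.

Run:
```python
import cv2
a=cv2.imread("pics/top0.png")[145:305,90:350]; a=cv2.convertScaleAbs(a,alpha=1.6,beta=15)
cv2.imwrite("pics/topc.png",cv2.resize(a,None,fx=3,fy=3,interpolation=cv2.INTER_CUBIC))
a=cv2.imread("pics/scene0.png")[130:260,220:440]; a=cv2.convertScaleAbs(a,alpha=1.6,beta=15)
cv2.imwrite("pics/scenec.png",cv2.resize(a,None,fx=3.6,fy=3.6,interpolation=cv2.INTER_CUBIC))
```

```text
(no output)
```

View pics/topc.png

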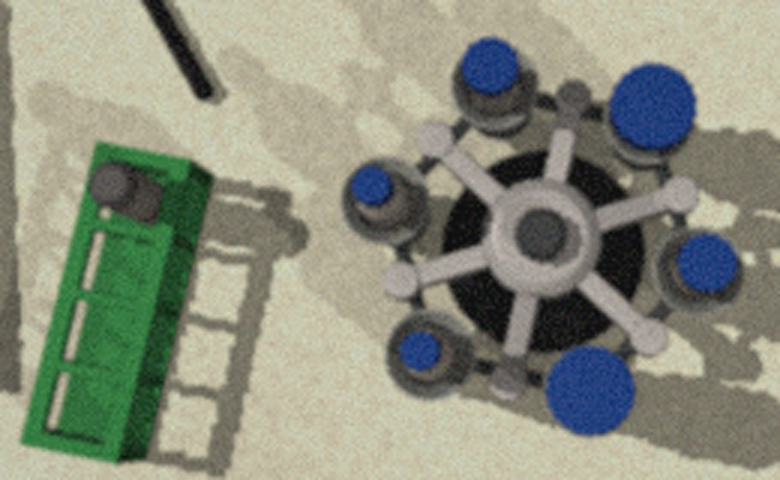

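View pics/scenec.png

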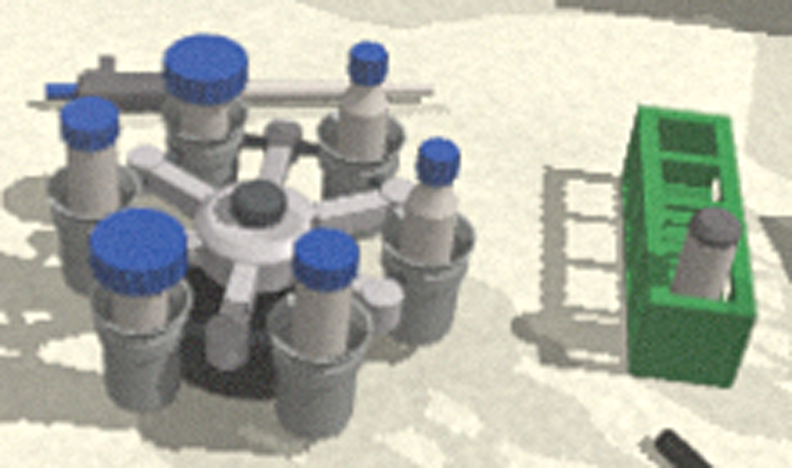

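The crops show the six blue caps clearly in both views, and all four top corners of the rack. I'll triangulate the cap centres from the blobs, then fit the rotor and the rack.

Create h.py:
```python
from workcell import manip, vision, ticket
import numpy as np, cv2
from scipy.optimize import least_squares
def cal(c):
    h=c["pixels"].shape[0]; f=h/2/np.tan(np.radians(c["vfov"])/2)
    K=np.array([[f,0,c["cx"]],[0,f,c["cy"]],[0,0,1]]); E=np.linalg.inv(c["extrinsics"])
    return K,np.array(c["dist"],float),E
def proj(C,P):
    K,d,E=C; return cv2.projectPoints(np.array(P,float).reshape(-1,1,3),cv2.Rodrigues(E[:3,:3])[0],E[:3,3],K,d)[0][:,0]
def tri(Cs,us):
    n=[cv2.undistortPoints(np.array(u,float).reshape(-1,1,2),C[0],C[1])[:,0].T for C,u in zip(Cs,us)]
    X=cv2.triangulatePoints(Cs[0][2][:3],Cs[1][2][:3],n[0],n[1]); return (X[:3]/X[3]).T
def blobs(im,box):
    x0,y0,x1,y1=box; b,g,r=[im[y0:y1,x0:x1,i].astype(int) for i in range(3)]
    m=((b>1.6*r)&(b>1.35*g)&(b>50)).astype(np.uint8)
    n,l,s,c=cv2.connectedComponentsWithStats(cv2.morphologyEx(m,cv2.MORPH_CLOSE,np.ones((3,3))))
    return [(c[i]+[x0,y0],s[i,4]) for i in range(1,n) if s[i,4]>40]
```

Run:
```python
from h import *
T,S=vision.camera("top"),vision.camera("scene"); Cs=[cal(T),cal(S)]
bt=blobs(T["pixels"],(190,140,350,300)); bs=blobs(S["pixels"],(225,130,370,270))
print([(b[0].round(1),b[1]) for b in bt],[(b[0].round(1),b[1]) for b in bs])
names=["F0","W1","F2","W3","N4","N5"]
ut=[(254,168),(307,183),(324,235),(287,275),(232,263),(217,210)]
us=[(311,203),(259,200),(245,164),(277,149),(322,149),(341,176)]
near=lambda B,u:min(B,key=lambda b:np.hypot(*(b[0]-u)))[0]
A=np.array([near(bt,u) for u in ut]);B=np.array([near(bs,u) for u in us])
P=tri(Cs,[A,B])
for n,p,a,b in zip(names,P,A,B): print(n,p.round(4),(proj(Cs[0],p)-a).round(1),(proj(Cs[1],p)-b).round(1))
P[:,:2]
f=lambda v:np.concatenate([[P[i,0]-v[0]-.095*np.cos(v[2]-i*np.pi/3),P[i,1]-v[1]-.095*np.sin(v[2]-i*np.pi/3)] for i in range(6)])
r=least_squares(f,[*P[:,:2].mean(0),.3]);print("rotor",r.x.round(4),(f(r.x)*1000).round(1))
for i in range(6):print(names[i],(r.x[:2]+.095*np.array([np.cos(r.x[2]-i*np.pi/3),np.sin(r.x[2]-i*np.pi/3)])).round(4))
ct=np.array([(97,143),(192,160),(22,441),(120,462)])/3+[90-.33,145-.33]
cs=np.array([(754,312),(630,298),(728,115),(640,106)])/3.6+[220-.36,130-.36]
print("rack tri",tri(Cs,[ct,cs]).round(4))
def co(v,z=.06):
    c,s=np.cos(v[2]),np.sin(v[2]);return [[v[0]+c*x-s*y,v[1]+s*x+c*y,z if len(v)<4 else v[3]] for x,y in((.094,.03),(.094,-.03),(-.094,.03),(-.094,-.03))]
g=lambda v:np.concatenate([(proj(Cs[0],co(v))-ct).ravel(),(proj(Cs[1],co(v))-cs).ravel()])
r=least_squares(g,[.45,.25,-.2,.06],loss='soft_l1');print("rack",r.x.round(4),g(r.x).round(1))
v=r.x
for x in(-.066,-.022,.022,.066):print(x,v[0]+np.cos(v[2])*x,v[1]+np.sin(v[2])*x)
b=tri(Cs,[[(432,139)],[(132,236)]]);print("bottle top",b)
```

```text
[(array([252.9, 166.1]), np.int32(253)), (array([307.3, 179.8]), np.int32(601)), (array([213. , 206.3]), np.int32(118)), (array([325.2, 232. ]), np.int32(282)), (array([229.2, 261.5]), np.int32(128)), (array([286.3, 274.7]), np.int32(673))] [(array([276.8, 148.7]), np.int32(354)), (array([321.9, 147.1]), np.int32(95)), (array([243.5, 162.2]), np.int32(229)), (array([341.3, 174.4]), np.int32(115)), (array([258.2, 199.3]), np.int32(533)), (array([310.2, 201.4]), np.int32(249))]
F0 [0.6441 0.0433 0.1308] [[0.3 0. ]] [[ 0.3 -0. ]]
W1 [ 0.6218 -0.0493  0.1178] [[0.2 0. ]] [[0.2 0. ]]
F2 [ 0.5298 -0.077   0.1338] [[ 0.9 -0. ]] [[0.7 0. ]]
W3 [ 0.4607 -0.0106  0.1168] [[0.2 0. ]] [[0.1 0. ]]
N4 [0.4829 0.0825 0.135 ] [[0.6 0.1]] [[ 0.5 -0. ]]
N5 [0.5749 0.1094 0.1359] [[0.8 0.1]] [[ 0.7 -0. ]]
rotor [0.5524 0.0164 0.2868] [ 0.6  0.1  0.6 -0.2 -0.3 -1.1 -0.6 -0.1 -0.6  0.6  0.2  0.7]
F0 [0.6435 0.0432]
W1 [ 0.6212 -0.0491]
F2 [ 0.5301 -0.076 ]
W3 [ 0.4612 -0.0105]
N4 [0.4835 0.0819]
N5 [0.5746 0.1087]
rack tri [[0.6154 0.2893 0.0592]
 [0.6029 0.2255 0.0605]
 [0.435  0.3275 0.0597]
 [0.4223 0.2708 0.0576]]
rack [ 0.519   0.2791 -0.2149  0.0591] [ 1.  -0.9  0.8 -0.2 -0.1  0.9 -0.4  0.8  0.2  0.6  4.7  0.7  0.3 -0.2
 -0.9 -0.9]
-0.066 0.45455345822787163 0.2931579459966005
-0.022 0.49754181073910947 0.2837770319489424
0.022 0.5405301632503473 0.2743961179012843
0.066 0.5835185157615852 0.2650152038536262
bottle top [[ 0.69512391 -0.27021369  0.10414993]]
```

The manual's scale: shifts go in shares of 62.5 mm and turns go in shares of 2 pi rad. Converting my numbers, -0.048 m is -0.768, -0.025 m is -0.4, -0.164 rad is -0.0261.

Request:
{"method": "drive_effector", "body": {
  "steps": [
    {"jaw": 0.06,"twist": -0.0261},
    {"jaw": 0.06,"twist": -0.0261},
    {"jaw": 0.06,"d": [-0.4,-0.768,0]},
    {"jaw": 0.06,"d": [-0.4,-0.768,0]},
    {"jaw": 0.06,"d": [-0.4,-0.768,0]},
    {"jaw": 0.06,"d": [-0.4,-0.768,0]},
    {"jaw": 0.06,"d": [-0.4,-0.768,0]},
    {"jaw": 0.06,"d": [-0.4,-0.768,0]},
    {"jaw": 0.06,"d": [-0.4,-0.768,0]},
    {"jaw": 0.06,"d": [-0.4,-0.768,0]},
    {"jaw": 0.06,"d": [-0.4,-0.768,0]},
    {"jaw": 0.06}
  ],
  "squeeze": 30
}}

```text
t: 1.7
eef_pos: [0.4192, 0.1332, 0.2222]
tcp_rot: [-0.009, -3.141, 0.001]
ft_force: [0.6, -0.5, -0.4]
grip_width: 0.0601
grip_force: 0.0
```

Add to h.py:
```python
def goto(x,y,z,q=np.pi/2):
    from scipy.spatial.transform import Rotation as R
    s=manip.state(); M=R.from_rotvec(s["tcp_rot"]).as_matrix()
    h=np.arctan2(M[1,1],M[0,1]); print("tool delta",(M.T@(np.array([x,y,z])-s["eef_pos"])).round(4),"turn",round(h-q,3),"eef",s["eef_pos"].round(4),"F",s["ft_force"].round(2),"w",round(s["grip_width"],4),"t",round(s["t"],2))
if __name__=="__main__":
    import sys; goto(*map(float,sys.argv[1:4]))
```

```bash
python3 h.py 0.530 -0.0765 0.1125
```

```text
tool delta [-0.112  -0.209   0.1099] turn -0.006 eef [0.4192 0.1332 0.2222] F [ 0.65 -0.45 -0.37] w 0.0601 t 1.7
```

Converted, -0.053 m is -0.848, -0.028 m is -0.448, -0.006 rad is -0.001.

Request:
{"method": "drive_effector", "body": {
  "steps": [
    {"jaw": 0.06,"d": [-0.448,-0.832,0],"twist": -0.001},
    {"jaw": 0.06,"d": [-0.448,-0.832,0]},
    {"jaw": 0.06,"d": [-0.448,-0.832,0]},
    {"jaw": 0.06,"d": [-0.448,-0.848,0]},
    {"jaw": 0.06,"d": [0,0,0.48]},
    {"jaw": 0.06,"d": [0,0,0.48]},
    {"jaw": 0.06},
    {"jaw": 0.06}
  ]
}}

```text
t: 2.7
eef_pos: [0.5316, -0.0715, 0.164]
tcp_rot: [-0.012, 3.14, -0.0]
ft_force: [0.5, 0.5, 0.1]
grip_width: 0.0595
grip_force: 0.0
```

```bash
python3 h.py 0.530 -0.0765 0.1125
```

Run:
```python
from h import *
a=vision.camera("scene")["pixels"][100:250,200:400]; a=cv2.convertScaleAbs(a,alpha=1.6,beta=15)
cv2.imwrite("pics/s1.png",cv2.resize(a,None,fx=3.6,fy=3.6,interpolation=cv2.INTER_CUBIC))
```

```text
tool delta [ 0.0017 -0.005   0.0515] turn 0.007 eef [ 0.5316 -0.0715  0.164 ] F [0.45 0.49 0.12] w 0.0595 t 2.7
```

View pics/s1.png

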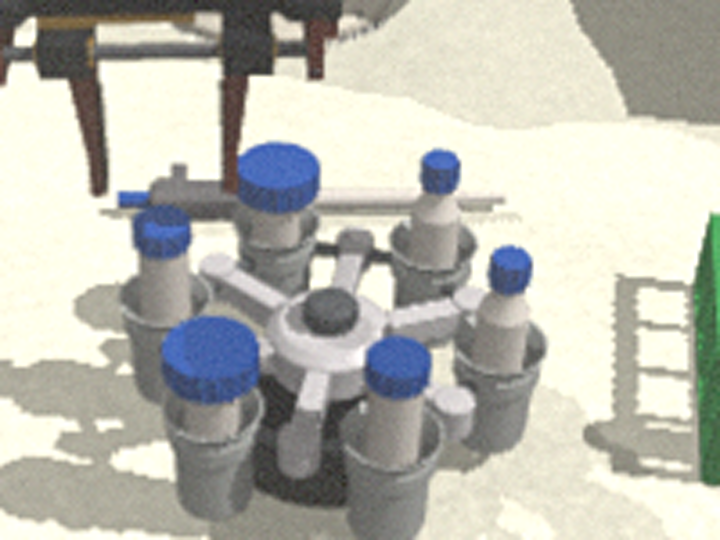

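The fingers (tips at (100,190) and (230,185)) straddle F2's cap at (162,232), as intended. Next I correct by 5 mm, descend and grip.

Converted, 0.0265 m is 0.424, 0.025 m is 0.4, 0.007 rad is 0.0011.

Request:
{"method": "drive_effector", "body": {
  "steps": [
    {"jaw": 0.06,"d": [0.0272,-0.08,0],"twist": 0.0011},
    {"jaw": 0.06,"d": [0,0,0.4]},
    {"jaw": 0.06,"d": [0,0,0.424]},
    {"jaw": 0.06},
    {"jaw": 0.06}
  ]
}}

```text
t: 3.38
eef_pos: [0.5301, -0.0776, 0.1128]
tcp_rot: [0.002, 3.14, -0.001]
ft_force: [-0.3, -0.6, 0.7]
grip_width: 0.0599
grip_force: 0.0
```

```bash
python3 h.py 0.530 -0.0765 0.1125
```

```text
tool delta [0.0001 0.0011 0.0003] turn -0.001 eef [ 0.5301 -0.0776  0.1128] F [-0.3  -0.57  0.72] w 0.0599 t 3.38
```

Request:
{"method": "drive_effector", "body": {
  "steps": [
    {"jaw": 0.0},
    {"jaw": 0.0},
    {"jaw": 0},
    {"jaw": 0},
    {"jaw": 0}
  ],
  "squeeze": 30
}}

```text
t: 4.0
eef_pos: [0.5297, -0.0773, 0.1115]
tcp_rot: [0.001, 3.141, 0.0]
ft_force: [-0.9, -0.5, 2.1]
grip_width: 0.0302
grip_force: 30.0
```

Converted, -0.03 m is -0.48, -0.02 m is -0.32.

Request:
{"method": "drive_effector", "body": {
  "steps": [
    {"jaw": 0,"d": [0,0,-0.16]},
    {"jaw": 0,"d": [0,0,-0.32]},
    {"jaw": 0,"d": [0,0,-0.48]},
    {"jaw": 0,"d": [0,0,-0.48]},
    {"jaw": 0,"d": [0,0,-0.48]},
    {"jaw": 0,"d": [0,0,-0.32]},
    {"jaw": 0},
    {"jaw": 0}
  ]
}}

```text
t: 5.0
eef_pos: [0.5295, -0.0774, 0.2507]
tcp_rot: [-0.001, -3.141, -0.0]
ft_force: [0.3, -0.3, -1.2]
grip_width: 0.0304
grip_force: 30.0
```

```bash
python3 h.py 0.4546 0.2932 0.2485
```

Run:
```python
from h import *
a=vision.camera("scene")["pixels"][60:210,200:400]; a=cv2.convertScaleAbs(a,alpha=1.6,beta=15)
cv2.imwrite("pics/s2.png",cv2.resize(a,None,fx=3.6,fy=3.6,interpolation=cv2.INTER_CUBIC))
```

```text
tool delta [0.0752 0.3705 0.0023] turn -0.001 eef [ 0.5295 -0.0774  0.2507] F [ 0.27 -0.31 -1.22] w 0.0304 t 5.0
```

View pics/s2.png

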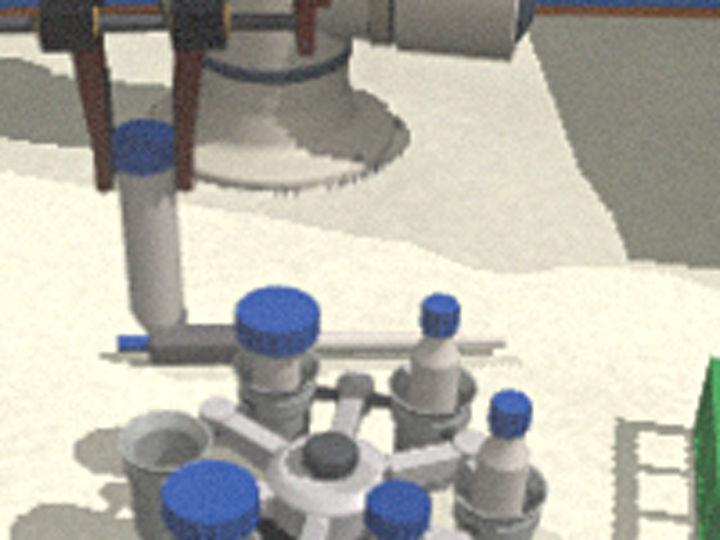

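The tube is held by its cap at (145,145), hanging clear with its foot at (160,320), and the bucket below is empty at (165,440). Next is the rack.

Converted, 0.05 m is 0.8, 0.04 m is 0.64.

Request:
{"method": "drive_effector", "body": {
  "steps": [
    {"jaw": 0,"d": [0.064,0.32,0]},
    {"jaw": 0,"d": [0.128,0.64,0]},
    {"jaw": 0,"d": [0.16,0.8,0]},
    {"jaw": 0,"d": [0.16,0.8,0]},
    {"jaw": 0,"d": [0.16,0.8,0]},
    {"jaw": 0,"d": [0.16,0.8,0]},
    {"jaw": 0,"d": [0.16,0.8,0]},
    {"jaw": 0,"d": [0.136,0.64,0]},
    {"jaw": 0,"d": [0.0752,0.328,0]},
    {"jaw": 0},
    {"jaw": 0}
  ]
}}

```text
t: 6.42
eef_pos: [0.4543, 0.2929, 0.2508]
tcp_rot: [-0.001, -3.141, 0.001]
ft_force: [0.3, -0.2, -0.8]
grip_width: 0.0303
grip_force: 30.0
```

```bash
python3 h.py 0.4546 0.2932 0.2485
```

Run:
```python
from h import *
a=vision.camera("top")["pixels"][130:330,40:280]; b=vision.camera("scene")["pixels"][70:270,300:460]
a=np.hstack([a,b]); a=cv2.convertScaleAbs(a,alpha=1.6,beta=15)
cv2.imwrite("pics/s3.png",cv2.resize(a,None,fx=2,fy=2,interpolation=cv2.INTER_CUBIC))
```

```text
tool delta [-0.0003  0.0003  0.0023] turn -0.001 eef [0.4543 0.2929 0.2508] F [ 0.26 -0.2  -0.8 ] w 0.0303 t 6.42
```

View pics/s3.png

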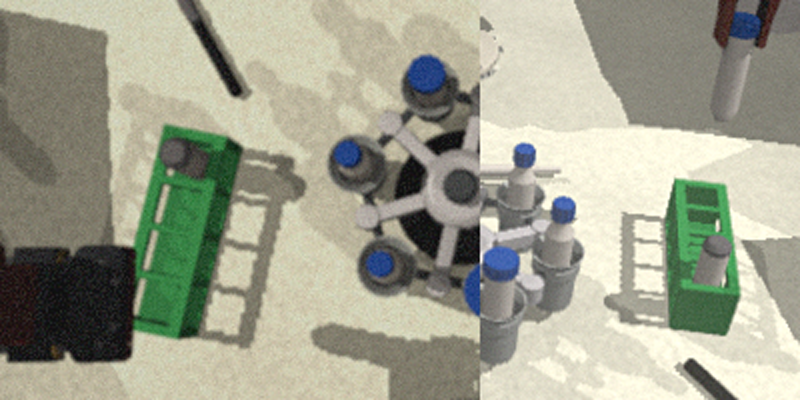

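Run:
```python
from h import *
T,S=vision.camera("top"),vision.camera("scene"); Cs=[cal(T),cal(S)]
print(tri(Cs,[[(127.3,206.3)],[(419.1,191.6)]]))
v=[.519,.2791,-.2149]
def W(x,y,z): c,s=np.cos(v[2]),np.sin(v[2]); return [v[0]+c*x-s*y,v[1]+s*x+c*y,z]
out=[]
for n,C,(x0,y0) in(("top",Cs[0],(85,185)),("scene",Cs[1],(370,145))):
    k=5 if n=="scene" else 5
    a=cv2.imread(f"pics/{n}0.png")[y0:y0+120,x0:x0+80]; a=cv2.resize(cv2.convertScaleAbs(a,alpha=1.8,beta=15),None,fx=k,fy=k,interpolation=cv2.INTER_CUBIC)
    def poly(L,col):
        p=(proj(C,L)-[x0,y0]+.5)*k-.5; cv2.polylines(a,[p.round().astype(np.int32)],True,col,1)
    poly([W(sx*.094,sy*.03,.06) for sx,sy in((1,1),(1,-1),(-1,-1),(-1,1))],(0,0,255))
    for hx in(-.066,-.022,.022,.066): poly([W(hx+sx*.018,sy*.018,.06) for sx,sy in((1,1),(1,-1),(-1,-1),(-1,1))],(0,255,255))
    out.append(a)
cv2.imwrite("pics/ov.png",np.hstack(out))
```

```text
[[0.58337129 0.26742381 0.09672015]]
```

View pics/ov.png

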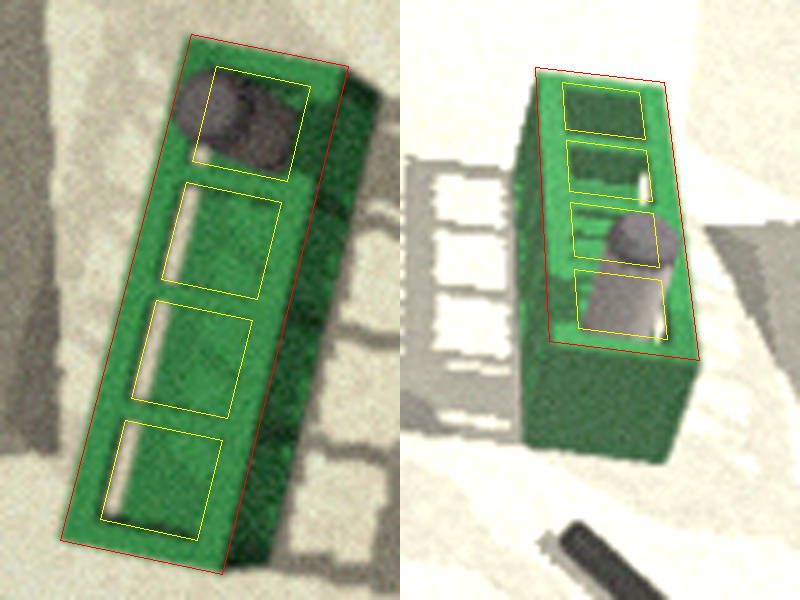

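The overlay of the fitted rack and its holes agrees with both pictures to about a pixel (the hole to use is centred at about (160,480) in the left panel). I'll lower the tube.

Converted, 0.03 m is 0.48, 0.02 m is 0.32.

Request:
{"method": "drive_effector", "body": {
  "steps": [
    {"jaw": 0,"d": [-0.0048,0.0048,0.32]},
    {"jaw": 0,"d": [0,0,0.48]},
    {"jaw": 0,"d": [0,0,0.48]},
    {"jaw": 0,"d": [0,0,0.32]},
    {"jaw": 0,"d": [0,0,0.24]},
    {"jaw": 0,"d": [0,0,0.24]},
    {"jaw": 0}
  ]
}}

```text
t: 7.5
eef_pos: [0.4546, 0.2932, 0.12]
tcp_rot: [-0.001, -3.14, 0.001]
ft_force: [0.3, -0.3, -0.3]
grip_width: 0.0306
grip_force: 30.0
```

```bash
python3 h.py 0.4546 0.2932 0.0955
```

```text
tool delta [-0.0001  0.      0.0245] turn -0.001 eef [0.4546 0.2932 0.12  ] F [ 0.25 -0.34 -0.27] w 0.0306 t 7.5
```

Converted, 0.01 m is 0.16, 0.004 m is 0.064.

Request:
{"method": "drive_effector", "body": {
  "steps": [
    {"jaw": 0,"d": [0,0,0.16]},
    {"jaw": 0,"d": [0,0,0.16]},
    {"jaw": 0,"d": [0,0,0.064]},
    {"jaw": 0,"d": [0,0,0.032]},
    {"jaw": 0}
  ]
}}

```text
t: 8.12
eef_pos: [0.455, 0.2935, 0.0952]
tcp_rot: [0.001, 3.142, 0.0]
ft_force: [0.6, -1.0, -0.2]
grip_width: 0.0301
grip_force: 30.0
```

```bash
python3 h.py 0.4546 0.2932 0.0945
```

```text
tool delta [ 0.0004 -0.0003  0.0007] turn -0.001 eef [0.455  0.2935 0.0952] F [ 0.61 -1.02 -0.16] w 0.0301 t 8.12
```

Converted, -0.04 m is -0.64, -0.03 m is -0.48.

Request:
{"method": "drive_effector", "body": {
  "steps": [
    {"jaw": 0,"d": [0,0,0.024]},
    {"jaw": 0},
    {"jaw": 0.06},
    {"jaw": 0.06},
    {"jaw": 0.06},
    {"jaw": 0.06,"d": [0,0,-0.32]},
    {"jaw": 0.06,"d": [0,0,-0.48]},
    {"jaw": 0.06,"d": [0,0,-0.64]},
    {"jaw": 0.06,"d": [0,0,-0.48]},
    {"jaw": 0.06}
  ]
}}

```text
t: 9.38
eef_pos: [0.4561, 0.2941, 0.2183]
tcp_rot: [0.001, 3.135, 0.006]
ft_force: [-0.9, 0.5, 0.5]
grip_width: 0.0599
grip_force: 0.0
```

```bash
python3 h.py 0.4833 0.0822 0.155
```

```text
tool delta [-0.027  -0.2121  0.0627] turn -0.001 eef [0.4561 0.2941 0.2183] F [-0.88  0.5   0.49] w 0.0599 t 9.38
```

Converted, -0.05 m is -0.8, -0.04 m is -0.64.

Request:
{"method": "drive_effector", "body": {
  "steps": [
    {"jaw": 0.06,"d": [-0.08,-0.64,0]},
    {"jaw": 0.06,"d": [-0.096,-0.8,0]},
    {"jaw": 0.06,"d": [-0.096,-0.8,0]},
    {"jaw": 0.06,"d": [-0.096,-0.8,0.16]},
    {"jaw": 0.06,"d": [-0.064,-0.3536,0.32]},
    {"jaw": 0.06,"d": [0,0,0.48]},
    {"jaw": 0.06},
    {"jaw": 0.06}
  ]
}}

```text
t: 10.38
eef_pos: [0.4818, 0.0816, 0.1543]
tcp_rot: [0.001, 3.141, 0.0]
ft_force: [1.3, 0.4, -0.1]
grip_width: 0.0599
grip_force: 0.0
```

```bash
python3 h.py 0.4833 0.0822 0.121
```

Run:
```python
from h import *
a=vision.camera("scene")["pixels"][110:230,280:440]; a=cv2.convertScaleAbs(a,alpha=1.6,beta=15)
cv2.imwrite("pics/s4.png",cv2.resize(a,None,fx=4,fy=4,interpolation=cv2.INTER_CUBIC))
```

```text
tool delta [-0.0015  0.0006  0.0333] turn -0.0 eef [0.4818 0.0816 0.1543] F [ 1.33  0.43 -0.12] w 0.0599 t 10.38
```

View pics/s4.png

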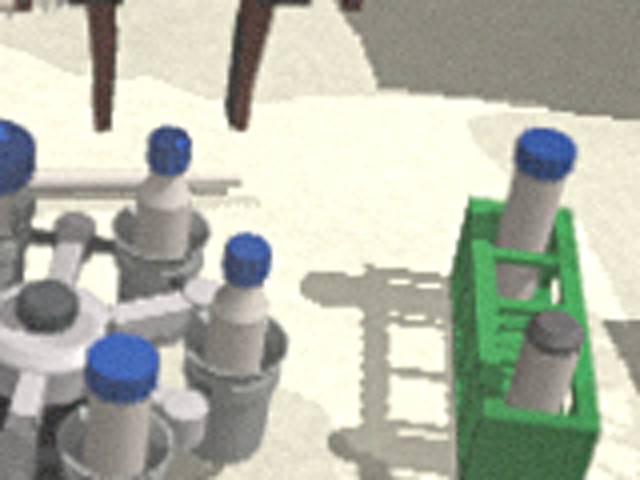

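The flat tube stands in the rack (cap at (545,155)), the grey tube is untouched, and the fingers straddle the narrow cap at (168,150). Next: descend, grip, lift.

Converted, 0.02 m is 0.32, 0.0133 m is 0.2128.

Request:
{"method": "drive_effector", "body": {
  "steps": [
    {"jaw": 0.06,"d": [-0.024,0.0096,0.2128]},
    {"jaw": 0.06,"d": [0,0,0.32]},
    {"jaw": 0.06},
    {"jaw": 0},
    {"jaw": 0},
    {"jaw": 0},
    {"jaw": 0},
    {"jaw": 0}
  ],
  "squeeze": 30
}}

```text
t: 11.42
eef_pos: [0.4834, 0.082, 0.1206]
tcp_rot: [0.001, 3.141, 0.0]
ft_force: [-0.5, -0.2, 0.4]
grip_width: 0.0194
grip_force: 30.0
```

```bash
python3 h.py 0.4833 0.0822 0.121
```

```text
tool delta [ 0.0001  0.0002 -0.0004] turn -0.001 eef [0.4834 0.082  0.1206] F [-0.53 -0.22  0.36] w 0.0194 t 11.43
```

Converted, -0.04 m is -0.64, -0.03 m is -0.48.

Request:
{"method": "drive_effector", "body": {
  "steps": [
    {"jaw": 0,"d": [0,0,-0.16]},
    {"jaw": 0,"d": [0,0,-0.32]},
    {"jaw": 0,"d": [0,0,-0.48]},
    {"jaw": 0,"d": [0,0,-0.48]},
    {"jaw": 0,"d": [0,0,-0.48]},
    {"jaw": 0,"d": [0,0,-0.32]},
    {"jaw": 0,"d": [-0.096,-0.32,0]},
    {"jaw": 0,"d": [-0.192,-0.64,0]},
    {"jaw": 0,"d": [-0.192,-0.64,0]},
    {"jaw": 0,"d": [-0.176,-0.64,0]},
    {"jaw": 0,"d": [-0.0912,-0.288,0]},
    {"jaw": 0}
  ]
}}

```text
t: 12.92
eef_pos: [0.5301, -0.0766, 0.2609]
tcp_rot: [0.004, 3.141, 0.0]
ft_force: [0.2, 0.3, -0.4]
grip_width: 0.0192
grip_force: 30.0
```

```bash
python3 h.py 0.5301 -0.0763 0.13
```

```text
tool delta [-0.      0.0003  0.1309] turn -0.002 eef [ 0.5301 -0.0766  0.2609] F [ 0.19  0.31 -0.41] w 0.0192 t 12.93
```

Converted, 0.03 m is 0.48, 0.025 m is 0.4.

Request:
{"method": "drive_effector", "body": {
  "steps": [
    {"jaw": 0,"d": [0,0,0.32]},
    {"jaw": 0,"d": [0,0,0.48]},
    {"jaw": 0,"d": [0,0,0.4]},
    {"jaw": 0,"d": [0,0,0.32]},
    {"jaw": 0,"d": [0,0,0.32]},
    {"jaw": 0,"d": [0,0,0.24]},
    {"jaw": 0,"d": [0,0,0.08]},
    {"jaw": 0,"d": [0,0,0.048]},
    {"jaw": 0},
    {"jaw": 0}
  ]
}}

```text
t: 14.18
eef_pos: [0.5302, -0.0762, 0.1231]
tcp_rot: [0.001, 3.14, -0.0]
ft_force: [-0.3, -0.6, -0.2]
grip_width: 0.0189
grip_force: 30.0
```

```bash
python3 h.py 0.5301 -0.0763 0.1206
```

```text
tool delta [ 0.0001 -0.0001  0.0025] turn -0.001 eef [ 0.5302 -0.0762  0.1231] F [-0.35 -0.65 -0.2 ] w 0.0189 t 14.18
```

Converted, 0.035 m is 0.56, 0.034 m is 0.544.

Request:
{"method": "drive_effector", "body": {
  "steps": [
    {"jaw": 0,"d": [0,0,0.032]},
    {"jaw": 0,"d": [0,0,0.024]},
    {"jaw": 0},
    {"jaw": 0.065},
    {"jaw": 0.065},
    {"jaw": 0.065},
    {"jaw": 0.065,"d": [0,0,-0.48]},
    {"jaw": 0.065,"d": [0,0,-0.48]},
    {"jaw": 0.065,"d": [0.544,0.528,0]},
    {"jaw": 0.065,"d": [0.56,0.52,0]},
    {"jaw": 0.065},
    {"jaw": 0.065}
  ]
}}

```text
t: 15.68
eef_pos: [0.4613, -0.0107, 0.1789]
tcp_rot: [0.001, 3.141, -0.001]
ft_force: [0.9, -0.6, -0.3]
grip_width: 0.065
grip_force: 0.0
```

```bash
python3 h.py 0.4609 -0.0106 0.099
```

Run:
```python
from h import *
a=vision.camera("scene")["pixels"][110:230,220:380]; a=cv2.convertScaleAbs(a,alpha=1.6,beta=15)
cv2.imwrite("pics/s5.png",cv2.resize(a,None,fx=4,fy=4,interpolation=cv2.INTER_CUBIC))
```

```text
tool delta [0.0004 0.0002 0.0799] turn -0.0 eef [ 0.4613 -0.0107  0.1789] F [ 0.95 -0.63 -0.32] w 0.065 t 15.68
```

View pics/s5.png

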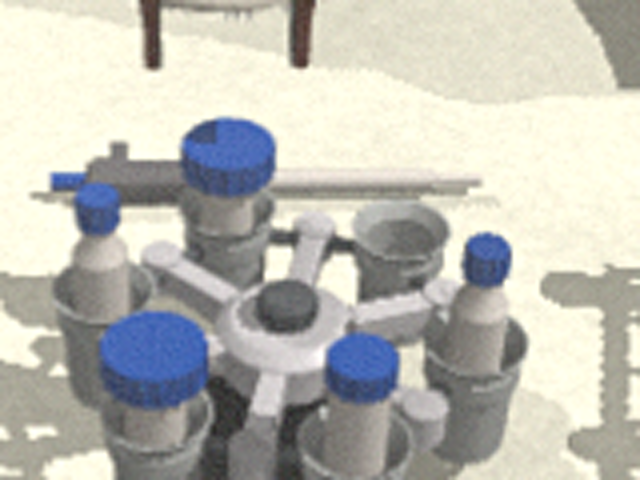

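The narrow tube is down in its new bucket (cap at (98,210)), bucket 4 is empty at (400,235), and the fingers are above the wide cap at (228,155). Next I grip the wide tube.

Converted, 0.025 m is 0.4, 0.02 m is 0.32.

Request:
{"method": "drive_effector", "body": {
  "steps": [
    {"jaw": 0.068,"d": [0.0048,0.0032,0.32]},
    {"jaw": 0.068,"d": [0,0,0.4]},
    {"jaw": 0.068,"d": [0,0,0.32]},
    {"jaw": 0.068,"d": [0,0,0.24]},
    {"jaw": 0.068},
    {"jaw": 0.0},
    {"jaw": 0},
    {"jaw": 0},
    {"jaw": 0}
  ],
  "squeeze": 30
}}

```text
t: 16.85
eef_pos: [0.4612, -0.0103, 0.0998]
tcp_rot: [0.001, 3.14, -0.0]
ft_force: [0.3, -0.1, 3.6]
grip_width: 0.0473
grip_force: 30.0
```

```bash
python3 h.py 0.4835 0.0819 0.2385
```

```text
tool delta [-0.0225  0.0922 -0.1387] turn -0.001 eef [ 0.4612 -0.0103  0.0998] F [ 0.31 -0.12  3.59] w 0.0473 t 16.85
```

Converted, -0.03 m is -0.48, -0.02 m is -0.32.

Request:
{"method": "drive_effector", "body": {
  "steps": [
    {"jaw": 0,"d": [0,0,-0.16]},
    {"jaw": 0,"d": [0,0,-0.32]},
    {"jaw": 0,"d": [0,0,-0.48]},
    {"jaw": 0,"d": [0,0,-0.48]},
    {"jaw": 0,"d": [0,0,-0.48]},
    {"jaw": 0,"d": [0,0,-0.32]},
    {"jaw": 0,"d": [-0.064,0.272,0]},
    {"jaw": 0,"d": [-0.12,0.48,0]},
    {"jaw": 0,"d": [-0.12,0.48,0]},
    {"jaw": 0,"d": [-0.056,0.2432,0]},
    {"jaw": 0},
    {"jaw": 0}
  ]
}}

```text
t: 18.35
eef_pos: [0.483, 0.0814, 0.2386]
tcp_rot: [-0.002, -3.141, 0.001]
ft_force: [0.8, -0.1, 0.2]
grip_width: 0.0476
grip_force: 30.0
```

```bash
python3 h.py 0.4835 0.0819 0.0998
```

```text
tool delta [-0.0005  0.0005  0.1388] turn -0.001 eef [0.483  0.0814 0.2386] F [ 0.82 -0.1   0.18] w 0.0476 t 18.35
```

Converted, 0.03 m is 0.48, 0.025 m is 0.4.

Request:
{"method": "drive_effector", "body": {
  "steps": [
    {"jaw": 0,"d": [0,0,0.32]},
    {"jaw": 0,"d": [0,0,0.48]},
    {"jaw": 0,"d": [0,0,0.4]},
    {"jaw": 0,"d": [0,0,0.32]},
    {"jaw": 0,"d": [0,0,0.32]},
    {"jaw": 0,"d": [0,0,0.192]},
    {"jaw": 0,"d": [0,0,0.08]},
    {"jaw": 0},
    {"jaw": 0}
  ]
}}

```text
t: 19.48
eef_pos: [0.4837, 0.082, 0.1077]
tcp_rot: [0.001, 3.14, 0.0]
ft_force: [0.6, -0.5, 0.3]
grip_width: 0.047
grip_force: 30.0
```

```bash
python3 h.py 0.4835 0.0819 0.0998
```

```text
tool delta [ 0.0002 -0.0001  0.0079] turn -0.001 eef [0.4837 0.082  0.1077] F [ 0.62 -0.51  0.35] w 0.047 t 19.48
```

Converted, 0.055 m is 0.88, -0.04 m is -0.64.

Request:
{"method": "drive_effector", "body": {
  "steps": [
    {"jaw": 0,"d": [0,0,0.08]},
    {"jaw": 0,"d": [0,0,0.04]},
    {"jaw": 0,"d": [0,0,0.016]},
    {"jaw": 0},
    {"jaw": 0.07},
    {"jaw": 0.07},
    {"jaw": 0.07},
    {"jaw": 0.07,"d": [0,0,-0.48]},
    {"jaw": 0.07,"d": [0,0,-0.64]},
    {"jaw": 0.06,"d": [0.096,0.64,-0.32]},
    {"jaw": 0.06,"d": [0.12,0.88,0]},
    {"jaw": 0.06,"d": [0.12,0.88,0]}
  ]
}}

```text
t: 20.98
eef_pos: [0.4622, 0.2332, 0.1887]
tcp_rot: [0.003, 3.141, 0.0]
ft_force: [1.5, 0.5, 0.1]
grip_width: 0.0606
grip_force: 0.0
```

```bash
python3 h.py 0.455 0.2935 0.145
```

```text
tool delta [0.0074 0.0602 0.0437] turn -0.002 eef [0.4622 0.2332 0.1887] F [1.53 0.52 0.12] w 0.0606 t 20.98
```

Converted, 0.0302 m is 0.4832, 0.03 m is 0.48.

Request:
{"method": "drive_effector", "body": {
  "steps": [
    {"jaw": 0.06,"d": [0.056,0.48,0]},
    {"jaw": 0.06,"d": [0.0624,0.4832,0.16]},
    {"jaw": 0.06,"d": [0,0,0.32]},
    {"jaw": 0.06},
    {"jaw": 0.06}
  ]
}}

```text
t: 21.6
eef_pos: [0.4552, 0.2911, 0.1584]
tcp_rot: [-0.003, -3.142, 0.001]
ft_force: [-1.4, 0.1, 0.2]
grip_width: 0.0601
grip_force: 0.0
```

```bash
python3 h.py 0.455 0.2935 0.095
```

Run:
```python
from h import *
T,S=vision.camera("top"),vision.camera("scene"); Cs=[cal(T),cal(S)]
bt=blobs(T["pixels"],(90,140,350,300)); bs=blobs(S["pixels"],(225,100,470,270))
print([(b[0].round(1),b[1]) for b in bt],[(b[0].round(1),b[1]) for b in bs])
print(proj(Cs[0],[.455,.2935,.1135]),proj(Cs[1],[.455,.2935,.1135]))
```

```text
tool delta [0.0002 0.0024 0.0634] turn -0.002 eef [0.4552 0.2911 0.1584] F [-1.42  0.11  0.22] w 0.0601 t 21.6
[(array([252.8, 166.3]), np.int32(256)), (array([307.3, 180. ]), np.int32(602)), (array([212.9, 206.2]), np.int32(125)), (array([326.1, 231.6]), np.int32(131)), (array([230.6, 262.1]), np.int32(655))] [(array([416.1, 148. ]), np.int32(144)), (array([321.2, 154.1]), np.int32(371)), (array([242.9, 160.2]), np.int32(139)), (array([341.2, 174.3]), np.int32(120)), (array([258.1, 199.3]), np.int32(534)), (array([310.1, 201.4]), np.int32(252))]
[[105.64973027 280.30883006]] [[415.47620601 147.40527486]]
```

Converted, 0.025 m is 0.4, 0.02 m is 0.32.

Request:
{"method": "drive_effector", "body": {
  "steps": [
    {"jaw": 0.06,"d": [0,0.0288,0.32]},
    {"jaw": 0.06,"d": [0,0,0.4]},
    {"jaw": 0.06,"d": [0,0,0.296]},
    {"jaw": 0.06},
    {"jaw": 0},
    {"jaw": 0},
    {"jaw": 0},
    {"jaw": 0},
    {"jaw": 0}
  ],
  "squeeze": 30
}}

```text
t: 22.82
eef_pos: [0.4553, 0.2942, 0.0956]
tcp_rot: [0.001, 3.14, 0.001]
ft_force: [-0.2, -0.0, 3.7]
grip_width: 0.0301
grip_force: 30.0
```

```bash
python3 h.py 0.4612 -0.0105 0.25
```

```text
tool delta [-0.0063 -0.3045 -0.1547] turn -0.001 eef [0.4553 0.2942 0.0956] F [-0.21 -0.02  3.66] w 0.0301 t 22.82
```

Converted, -0.03 m is -0.48, -0.025 m is -0.4.

Request:
{"method": "drive_effector", "body": {
  "steps": [
    {"jaw": 0,"d": [0,0,-0.16]},
    {"jaw": 0,"d": [0,0,-0.32]},
    {"jaw": 0,"d": [0,0,-0.48]},
    {"jaw": 0,"d": [0,0,-0.48]},
    {"jaw": 0,"d": [0,0,-0.48]},
    {"jaw": 0,"d": [0,0,-0.4]},
    {"jaw": 0,"d": [0,0,-0.16]},
    {"jaw": 0}
  ]
}}

```text
t: 23.82
eef_pos: [0.4552, 0.294, 0.2508]
tcp_rot: [0.001, 3.14, 0.001]
ft_force: [-0.0, -0.2, -1.1]
grip_width: 0.0303
grip_force: 30.0
```

```bash
python3 h.py 0.4612 -0.0105 0.25
```

```text
tool delta [-0.0062 -0.3045  0.0006] turn -0.001 eef [0.4552 0.294  0.2508] F [-0.02 -0.18 -1.14] w 0.0303 t 23.82
```

Converted, -0.05 m is -0.8, -0.04 m is -0.64.

Request:
{"method": "drive_effector", "body": {
  "steps": [
    {"jaw": 0,"d": [0,-0.32,0]},
    {"jaw": 0,"d": [-0.016,-0.64,0]},
    {"jaw": 0,"d": [-0.016,-0.8,0]},
    {"jaw": 0,"d": [-0.016,-0.8,0]},
    {"jaw": 0,"d": [-0.016,-0.8,0]},
    {"jaw": 0,"d": [-0.016,-0.8,0]},
    {"jaw": 0,"d": [-0.016,-0.48,0]},
    {"jaw": 0,"d": [0,-0.232,0]},
    {"jaw": 0},
    {"jaw": 0}
  ]
}}

```text
t: 25.08
eef_pos: [0.4606, -0.0098, 0.2496]
tcp_rot: [0.0, -3.141, -0.001]
ft_force: [0.3, -0.3, -0.7]
grip_width: 0.0302
grip_force: 30.0
```

```bash
python3 h.py 0.4612 -0.0105 0.1126
```

```text
tool delta [-0.0007 -0.0007  0.137 ] turn 0.0 eef [ 0.4606 -0.0098  0.2496] F [ 0.29 -0.31 -0.67] w 0.0302 t 25.07
```

Converted, 0.03 m is 0.48, 0.025 m is 0.4.

Request:
{"method": "drive_effector", "body": {
  "steps": [
    {"jaw": 0,"d": [-0.008,-0.008,0.32]},
    {"jaw": 0,"d": [0,0,0.48]},
    {"jaw": 0,"d": [0,0,0.4]},
    {"jaw": 0,"d": [0,0,0.32]},
    {"jaw": 0,"d": [0,0,0.32]},
    {"jaw": 0,"d": [0,0,0.208]},
    {"jaw": 0,"d": [0,0,0.08]},
    {"jaw": 0},
    {"jaw": 0}
  ]
}}

```text
t: 26.2
eef_pos: [0.4617, -0.0112, 0.1177]
tcp_rot: [0.001, 3.14, -0.0]
ft_force: [-1.2, 1.8, -1.1]
grip_width: 0.0304
grip_force: 30.0
```

```bash
python3 h.py 0.4612 -0.0105 0.1126
```

```text
tool delta [0.0005 0.0007 0.0051] turn -0.001 eef [ 0.4617 -0.0112  0.1177] F [-1.19  1.75 -1.09] w 0.0304 t 26.2
```

The manual's scale: shifts go in shares of 62.5 mm and turns go in shares of 2 pi rad. Converting my numbers, -0.04 m is -0.64, -0.03 m is -0.48.

Request:
{"method": "drive_effector", "body": {
  "steps": [
    {"jaw": 0,"d": [0,0,0.048]},
    {"jaw": 0,"d": [0,0,0.032]},
    {"jaw": 0,"d": [0,0,0.016]},
    {"jaw": 0},
    {"jaw": 0.06},
    {"jaw": 0.06},
    {"jaw": 0.06},
    {"jaw": 0.06,"d": [0,0,-0.48]},
    {"jaw": 0.06,"d": [0,0,-0.64]},
    {"jaw": 0.06,"d": [0,0,-0.64]},
    {"jaw": 0.06,"d": [0,0,-0.64]},
    {"jaw": 0.06}
  ]
}}

```text
t: 27.7
eef_pos: [0.4623, -0.0112, 0.2645]
tcp_rot: [0.001, 3.135, -0.001]
ft_force: [-0.1, 0.1, 0.2]
grip_width: 0.06
grip_force: 0.0
```

Request:
{"method": "drive_effector", "body": {
  "steps": [
    {"jaw": 0.06,"d": [0.48,0,-0.8]},
    {"jaw": 0.06,"d": [0.8,0.32,0]},
    {"jaw": 0.06,"d": [0,0.8,0]},
    {"jaw": 0.06,"d": [0,0.8,0]},
    {"jaw": 0.06,"d": [0,0.8,0]},
    {"jaw": 0.06,"d": [0,0.8,0]},
    {"jaw": 0.06},
    {"jaw": 0.06}
  ]
}}

```text
t: 28.7
eef_pos: [0.3813, 0.2086, 0.3098]
tcp_rot: [-0.001, -3.14, 0.002]
ft_force: [0.6, -0.1, 0.6]
grip_width: 0.06
grip_force: 0.0
```

Run:
```python
from h import *
T,S=vision.camera("top"),vision.camera("scene"); Cs=[cal(T),cal(S)]
bt=blobs(T["pixels"],(190,140,350,300)); bs=blobs(S["pixels"],(225,130,370,270))
ut=[(254,168),(307,183),(324,235),(287,275),(232,263),(217,210)]
us=[(311,203),(259,200),(245,164),(277,149),(322,149),(341,176)]
near=lambda B,u:min(B,key=lambda b:np.hypot(*(b[0]-u)))[0]
P=tri(Cs,[np.array([near(bt,u) for u in ut]),np.array([near(bs,u) for u in us])])
for n,p in zip(["F0","W1","N2","F3","W4","N5"],P):print(n,p.round(4),"r",np.hypot(p[0]-.5524,p[1]-.0164).round(4))
for i in range(3):print(np.hypot(*(P[i]-P[i+3])[:2]).round(4))
cv2.imwrite("pics/end.png",np.vstack([cv2.resize(cv2.convertScaleAbs(c["pixels"][y:y+150,x:x+400],alpha=1.6,beta=15),None,fx=2,fy=2,interpolation=cv2.INTER_CUBIC) for c,x,y in((S,100,120),(T,90,140))]))
```

```text
F0 [0.6439 0.0434 0.1305] r 0.0954
W1 [ 0.6217 -0.0493  0.1178] r 0.0955
N2 [ 0.53   -0.0783  0.1399] r 0.0974
F3 [ 0.4608 -0.0107  0.1294] r 0.0956
W4 [0.4827 0.0819 0.1169] r 0.0957
N5 [0.5753 0.1095 0.1363] r 0.0959
0.191
0.1912
0.1933
```

View pics/end.png

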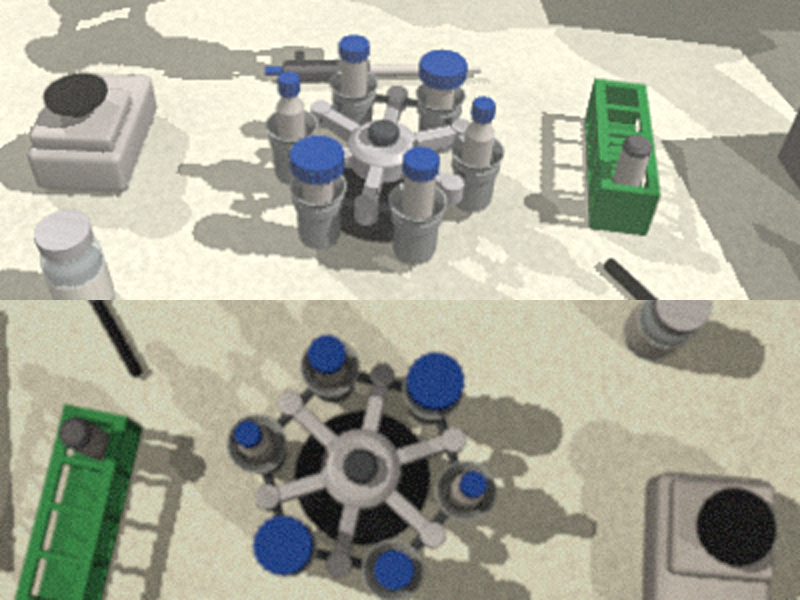

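The picture shows flat faces flat, wide faces wide and narrow faces narrow, all upright and fully down. The rack holds only the grey tube, and the bottle has not moved.

```bash
python3 -c "
from workcell import manip, vision, ticket
print(ticket.job_done())"
```

```text
the job is handed in; nothing more can be done
None
```

I handed the job in at about 29 s: all six tubes are back in buckets, each straight across from its twin (cap centres 191–193 mm apart in the last pictures), and the grey-capped tube and glass bottle showed no visible shift; the hand-in gave no verdict.

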